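# Switch on a net-marker lamp and snap its sealing cap home

## Task

Get the uncapped net-marker lamp in the middle of the bench ready to go to sea: press the rubber switch button on the top of its stud fully down and let it come back up, then put the loose ribbed cap over that stud and push it down through the click until its rim sits flat on the seat. Finish right there with the gripper still on the cap and pressing it down firmly to bed the seal - do not let go - and leave the other things on the bench where they are.

Things in the scene. Friction and masses are not known exactly. Their poses are not given: they have to be found in the camera images.
- lamp: the net-marker lamp; it does not move. A yellow float collar, 172 mm across, in a dark 190 mm bench ring; on top a flat grey deck, 128 mm across, 70 mm above the bench, with a clear round lens at -32 mm and the cap stud at +36 mm along its own x axis. Origin: middle of the underside, on the bench; z up. The capped lamp standing in the bench's far left corner is another one, already finished
- stud_seat (a point): centre of the ring seat at the foot of the stud: 78 mm above the bench, 34 mm across, 8 mm proud of the deck; the cap's rim goes onto it. The stud is an upright round slick post, 21.6 mm across, tapering to 16 mm at the top, rising 17.5 mm above the seat; four sprung 7 mm steel balls stand 3 mm out of its side, 8 mm above the seat
- switch_top (a point): middle of the flat top of the rubber switch button (15 mm across), which stands up out of the top of the stud: 24.5 mm above the seat, 102.5 mm above the bench, when it is up
- switch (a joint): how far the switch button is pressed: 0 up, 0.004 m fully down. It springs back by itself; it starts to move at about 1.5 N and is fully down at about 5 N. Fully down its top is still 3 mm above the top of the stud, and the cap does not touch it
- cap_top (a point): middle of the cap's closed top, 34 mm above its rim. Pushed down over the stud, the cap meets the balls when its rim is 7 to 9 mm above the seat; getting over them takes a push of 6 to 16 N, up to 25 N if off centre, then the force drops with a click, and the rim must still be pressed some 4 mm further down, onto the seat, where it stops hard
- lens_top (a point): top of the clear lens dome (44 mm across), 98 mm above the bench, 68 mm from the stud centre to centre; a neighbour to keep clear of
- cap: black ribbed round cap, 36 mm across, 34 mm tall, flat closed top, about 40 g. It stands loose on the bench on its open end. Inside it is 31 mm wide and 29 mm deep, with a round bead 4 mm above the rim that narrows the mouth to 24.5 mm; any yaw fits the stud. Origin: middle of its open rim (underside); z points up out of its closed top
- jar_lid: flat black jar lid, 72 mm across, 16 mm tall, lying closed side up. A bystander: leave it alone. Origin: middle of its underside
- hose_union: brass hose union with a hexagon collar, standing on end, 37 mm across, 44 mm tall. A bystander: leave it alone. Origin: middle of its underside
- shackle: steel bow shackle lying flat, about 70 x 65 mm, 10 mm thick. A bystander: leave it alone. Origin: middle of its underside
- soap_bottle: white soap bottle with a small cap, 62 mm across, 180 mm tall. A bystander: leave it alone. Origin: middle of its underside
- mug: white ceramic mug, 80 mm across, 85 mm tall. A bystander: leave it alone. Origin: middle of its underside
- brush: hand brush lying on the bench. A bystander: leave it alone
- float: small yellow net float standing on end, 68 mm across, 68 mm tall. A bystander: leave it alone. Origin: middle of its underside
There are look-alikes about, which are no part of the job. Leave any green look-alike of the cap alone.

How it is judged:
By the outcome, as a careful person would: the job done as asked, in the order asked, and still so for the second after the job is handed in, while the arm keeps its last pose, push and grip.
It also fails if it takes over 48 s, if anything falls off the work surface, if the arm or the gripper's body presses on something with over 40 N, if the wrist force passes 120 N, or if a joint passes its speed limit or range.

## Robot

A 6-joint arm with a two-finger parallel gripper is mounted at the origin on the work surface. World frame = base frame: x ahead of the robot, y to its left, z up, the work surface at z = 0. Lengths are in m, angles in rad, forces in N, time in s.
With the tool pointing down it reaches from about 0.3 to 0.775 m from the base axis. Payload 14.6 kg.
Tool frame: the origin (TCP) lies at the centre of the arm's flange, where the gripper is bolted on; the fingertips stand 199 mm ahead of it and the grasp point (between the pads) lies 180 mm ahead of it (robot.finger_overhang is the z of the fingertips in the tool frame, in m); z points along the fingers, y is the line along which they close (so a half turn about z gives the same grasp; the last joint's range is limited). The gripper opens to 94 mm and grips with 3 to 60 N. Pads are 16 mm wide; open, the fingers measure 119 mm over their backs; the gripper's body (75 mm by 177 mm) begins 78 mm behind the grasp point.
Start: joints at [1.256, 0.3, 1.521, -0, 1.321, -0.067], TCP at [0.135, 0.533, 0.405] pointing down, gripper open.
Joint ranges: [-3.03, 3.03], [-0.79, 2.21], [0.23, 2.52], [-1.04, 4.18], [0, 3.07], [-2.55, 2.55]. Speed limits (rad/s): [2.22, 2.22, 2.57, 3.14, 3.14, 3.14].

## Interface

Orientations are given as [roll, pitch, yaw] about the fixed x, y, z axes, in that order (R = Rz(yaw) Ry(pitch) Rx(roll)).
In Python, from plant import robot, cams, hand_in gives the robot as it stands. The module is installed in compiled form; this text tells all that it offers.
- The arm moves only by the tool arm_command, never from a script. Its argument "moves" is a list of rows, each an object with "travel": the shift along the tool's x, y, z in mm, a list of three; "dr": the turn, a rotation vector about the tool's x, y, z in rad, a list of three; "grip": the opening, from 0 (shut) to 1 (fully open). A call has 1 to 5 rows; each row shifts and turns the commanded pose from where the row before left it, along the tool's axes as they then stand; what a row does not reach is not made up. A row lasts 1/12 s, in which the tool goes at most 41.7 mm and 7.16 degrees, less where a joint would pass 70% of its speed; a pose out of reach is approached as far as the arm can. A call is refused whole if a number of a shift passes 41.7 or a number of a turn 0.125, either way. A call with a gripper value outside its range is refused whole. The fingers move at their own pace and stop on an object; "newtons" is the grip in N (left out, the last holds). Time passes only in rows, so rows that do not move let the fingers close. It gives the time, the measured TCP pose, the force, the opening and the grip force at its end, in the units of the state.
- robot.get_obs(): the state, without advancing time (a new reading comes with each control period).
- cams.grab_frame(name): name is "side" or "top" or "wrist"; returns a dict with "color" (384x512x3 uint8, blue, green, red), "mtx" (3x3 intrinsics, pixels), "position" and "orientation" of the camera in the world. Camera axes: x right, y down, z forward; pixel columns grow to the right and rows downward; lengths in m; the calibration is good to about 2 mm. A picture is of the moment at which its call begins. There is no depth.
- hand_in(): hands the job in; it is judged then, once.
The state is a dict: "time": time; "q": joint angles; "qvel": joint speeds; "joint_torque": joint torques, N m; "eef_pos": TCP position; "ee_rot": TCP orientation; "contact_force": force on the tool from outside, world axes, zero at the start; "moment": the same for the moment, N m; "finger_gap": finger opening in m; "gripper_force": force on a finger pad.
Only numpy, scipy, OpenCV 4.12 (cv2) and the standard library are available. Lean on these libraries where they do the work, as an engineer would, in place of code of your own. Each camera call takes 0.05 s, during which the arm holds its last target. There are 200 camera calls.

## Working session

There is one attempt and no reset: what is moved stays moved. The work goes in short steps, Python scripts to look and compute and a tool call to move; the robot and the scene stay as the last step left them, time stands still between calls to the robot, and variables do not carry over. Pictures are saved under pics/ and viewed, at most 10 in all, crops included, and the job is handed in when it is done.

Besides the shell and the picture viewer there is one more tool, called by a JSON object that holds its "op" and its "data". arm_command: Moves the arm, as the interface text tells. Its arguments: {"type":"object","properties":{"moves":{"type":"array"},"newtons":{"type":"number"}},"required":["moves"]}

```bash
mkdir -p pics
cat > h.py <<'E'
import numpy as np, cv2
from plant import robot, cams, hand_in
from scipy.spatial.transform import Rotation as R
def rot(o):
    o=np.array(o,float)
    if o.shape==(3,3): return o
    if o.size==3: return R.from_euler('xyz',o).as_matrix()
    return R.from_quat(o).as_matrix()
def ray(f,u,v,z):
    d=rot(f['orientation'])@np.linalg.inv(f['mtx'])@np.array([u,v,1.]); p=np.array(f['position'])
    return p+d*(z-p[2])/d[2]
def proj(f,P):
    c=f['mtx']@(rot(f['orientation']).T@(np.array(P)-f['position'])); return c[:2]/c[2]
E
python3 - <<'E'
from h import *
import pickle
F={}
for n in ['side','top','wrist']:
    f=cams.grab_frame(n);F[n]=f;print(n,f['position'],f['orientation'],f['mtx'][0,0])
pickle.dump(F,open('F0.pkl','wb'))
a=np.hstack([F['top']['color'],F['side']['color']])
cv2.imwrite('pics/a.png',cv2.resize(F['top']['color'],(800,600)))
cv2.imwrite('pics/b.png',cv2.resize(F['side']['color'],(800,600)))
print(robot.get_obs())
E
```

```text
side [ 0.22217145 -1.02613066  0.94393889] [-2.23308111  0.00385904 -0.27864497] 486.1404444253783
top [0.23511575 0.02453547 1.50093147] [-2.94321652e+00  1.21345745e-03 -1.54660796e+00] 444.20849751250034
wrist [0.06988304 0.54938214 0.38433802] [2.90703112e+00 1.67265803e-03 1.32389689e+00] 313.69638812782534
{'time': 0.15, 'q': array([ 1.25642900e+00,  3.00369001e-01,  1.52141451e+00, -2.50244828e-05,
        1.32070350e+00, -6.66098881e-02]), 'qvel': array([ 0.00107738, -0.00174552, -0.00047352,  0.00015105, -0.00039189,
       -0.00191644]), 'joint_torque': array([ 1.49084535e-03, -5.31968236e+01, -3.52823496e+01,  7.08740903e-02,
        2.35545676e-02, -6.82513723e-05]), 'eef_pos': array([0.13488199, 0.53318908, 0.40421272]), 'ee_rot': array([-3.14069866e+00, -3.53425468e-05,  2.89384141e+00]), 'contact_force': array([-0.12129628, -0.82119153, -0.16610752]), 'moment': array([-0.05973552,  0.01453311,  0.07057148]), 'gripper_force': 0.0, 'finger_gap': 0.09381808054851618}
```

View pics/a.png

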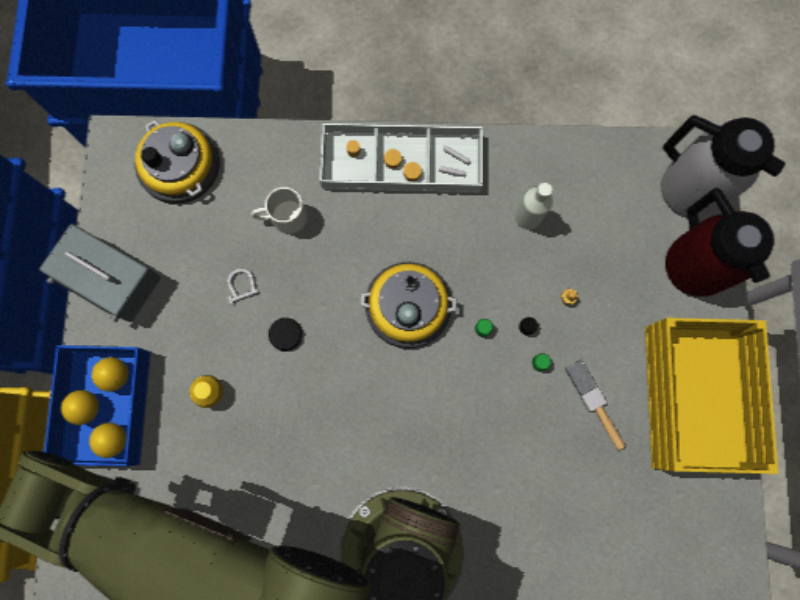

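View pics/b.png

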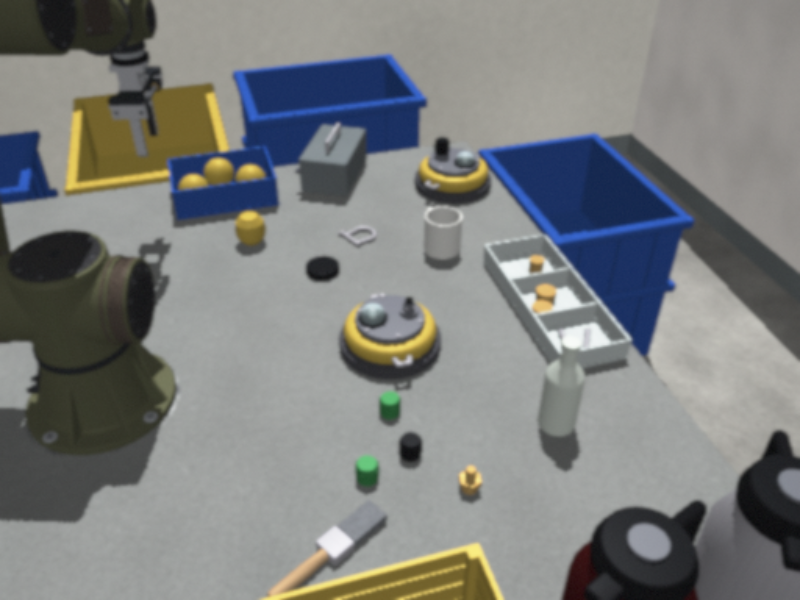

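Top view (800x600): black cap at (529,326), green look-alikes at (485,327) and (542,362), stud at (411,284), lens at (408,314) and hose union at (570,296). The side view shows the cap at (410,447) and the stud at (408,305).

Run:
```python
from h import *
import pickle
F=pickle.load(open('F0.pkl','rb'))
def blob(f,m,c,r):
    mm=np.zeros_like(m);c=(int(c[0]),int(c[1]));cv2.circle(mm,c,r,255,-1)
    m=cv2.bitwise_and(m,mm)
    n,l,s,ce=cv2.connectedComponentsWithStats(m)
    i=1+np.argmax(s[1:,4]);return s[i],ce[i]
k=.64
for n,c,st in [('top',(529*k,326*k),(411*k,284*k)),('side',(410*k,447*k),(408*k,305*k))]:
    f=F[n];im=f['color'];mx=im.max(2)
    m=((mx<60)*255).astype(np.uint8)
    s,ce=blob(f,m,c,14);print(n,'cap',s,ce,ray(f,*ce,.034),ray(f,*ce,.017))
    s,ce=blob(f,((mx<70)*255).astype(np.uint8),st,8);print('stud',s,ce,ray(f,*ce,.1025),ray(f,*ce,.09))
    hsv=cv2.cvtColor(im,cv2.COLOR_BGR2HSV);g=cv2.inRange(hsv,(45,80,40),(80,255,255))
    nn,l,ss,cc=cv2.connectedComponentsWithStats(g)
    for i in range(1,nn):
        if ss[i,4]>30: print('green',ss[i],ray(f,*cc[i],.025))
    y=cv2.inRange(hsv,(20,120,80),(35,255,255))
    s,ce=blob(f,y,(409*k,303*k) if n=='top' else (390*k,330*k),40);
    x0,y0,w,h=s[:4];print('collar',s,ray(f,x0+w/2,y0+h/2,.05))
f=F['top'];c=f['color']
A=cv2.resize(c[165:229,220:300],(800,640))[:600]
B=cv2.resize(F['side']['color'][170:234,215:295],(800,640))[:600]
cv2.imwrite('pics/c.png',np.hstack([cv2.resize(A,(400,300)),cv2.resize(B,(400,300))]))
# wrist cam in tool frame
o=robot.get_obs();T=R.from_euler('xyz',o['ee_rot']).as_matrix();w=F['wrist']
print(T.T@(np.array(w['position'])-o['eef_pos']));print(T.T@rot(w['orientation']));print(T)
```

```text
top cap [332 203  14  13 131] [338.47328244 209.09923664] [ 0.46687637 -0.2627229   0.034     ] [ 0.4695622  -0.26605189  0.017     ]
stud [260 177   8  10  50] [263.54 180.8 ] [ 0.54247288 -0.00936249  0.1025    ] [ 0.54522022 -0.00966549  0.09      ]
green [304 204  12  12 108] [ 0.46526865 -0.16745145  0.025     ]
green [341 226  12  12 112] [ 0.39387582 -0.28946342  0.025     ]
collar [236 169  50  49 793] [ 0.51060529 -0.00298392  0.05      ]
side cap [256 279  13  17 181] [262.25414365 287.22651934] [ 0.46693368 -0.28288653  0.034     ] [ 0.47150647 -0.26900081  0.017     ]
stud [260 191   4   5  15] [261.4        193.06666667] [ 0.54705166 -0.01417876  0.1025    ] [0.55187792 0.00085429 0.09      ]
green [243 251  13  17 179] [ 0.46462852 -0.17534345  0.025     ]
green [228 292  14  19 223] [ 0.39378808 -0.29717006  0.025     ]
collar [221 198  58  35 818] [ 0.50679793 -0.03869421  0.05      ]
[ 0.06698453 -0.00022295  0.01987727]
[[ 8.51748297e-04 -9.72607443e-01 -2.32452224e-01]
 [ 9.99999334e-01  1.00942695e-03 -5.59377031e-04]
 [ 7.78697804e-04 -2.32451593e-01  9.72607655e-01]]
[[-9.69466321e-01  2.45224362e-01 -2.53491749e-04]
 [ 2.45224490e-01  9.69465942e-01 -8.58026786e-04]
 [ 3.53425468e-05 -8.93990457e-04 -9.99999600e-01]]
```

View pics/c.png

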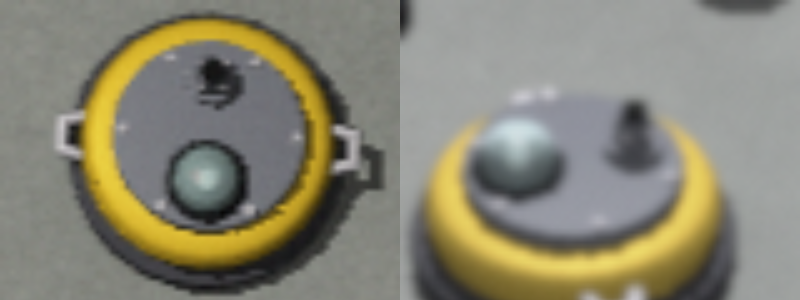

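{"op": "arm_command", "data": {"moves": [{"travel":[-26.4,-21.3,0],"dr":[0,0,0],"grip":0},{"travel":[-26.4,-21.3,0],"dr":[0,0,0],"grip":0},{"travel":[-26.4,-21.3,0],"dr":[0,0,0],"grip":0},{"travel":[-26.4,-21.3,0],"dr":[0,0,0],"grip":0},{"travel":[-26.4,-21.3,0],"dr":[0,0,0],"grip":0}], "newtons": 20}}

```text
time: 0.57
eef_pos: [0.2373, 0.3962, 0.4045]
ee_rot: [-3.141, -0.0, 2.894]
contact_force: [0.9, 0.4, -0.1]
finger_gap: 0.0641
gripper_force: 0.0
```

{"op": "arm_command", "data": {"moves": [{"travel":[-26.4,-21.3,0],"dr":[0,0,0],"grip":0},{"travel":[-26.4,-21.3,0],"dr":[0,0,0],"grip":0},{"travel":[-26.4,-21.3,0],"dr":[0,0,0],"grip":0},{"travel":[-26.4,-21.3,0],"dr":[0,0,0],"grip":0},{"travel":[-26.4,-21.3,0],"dr":[0,0,0],"grip":0}]}}

```text
time: 0.98
eef_pos: [0.3392, 0.2604, 0.4047]
ee_rot: [3.142, 0.0, 2.894]
contact_force: [-0.7, 0.3, -0.1]
finger_gap: 0.0307
gripper_force: 0.0
```

{"op": "arm_command", "data": {"moves": [{"travel":[-26.4,-21.3,0],"dr":[0,0,0],"grip":0},{"travel":[-26.4,-21.3,0],"dr":[0,0,0],"grip":0},{"travel":[-26.4,-21.3,0],"dr":[0,0,0],"grip":0},{"travel":[-26.4,-21.3,0],"dr":[0,0,0],"grip":0},{"travel":[-26.4,-21.3,0],"dr":[0,0,0],"grip":0}]}}

```text
time: 1.4
eef_pos: [0.4411, 0.1247, 0.4046]
ee_rot: [3.142, -0.0, 2.894]
contact_force: [1.1, 1.3, -0.6]
finger_gap: 0.0008
gripper_force: 0.0
```

{"op": "arm_command", "data": {"moves": [{"travel":[-26.4,-21.3,0],"dr":[0,0,0],"grip":0},{"travel":[-26.4,-21.3,0],"dr":[0,0,0],"grip":0},{"travel":[-26.4,-21.3,0],"dr":[0,0,0],"grip":0},{"travel":[-26.4,-21.3,20],"dr":[0,0,0],"grip":0},{"travel":[-26.4,-21.3,20],"dr":[0,0,0],"grip":0}]}}

```text
time: 1.82
eef_pos: [0.5431, -0.0109, 0.3647]
ee_rot: [3.141, 0.002, 2.894]
contact_force: [0.4, 0.3, 0.3]
finger_gap: 0.0005
gripper_force: 0.0
```

{"op": "arm_command", "data": {"moves": [{"travel":[0,0,0],"dr":[0,0,0],"grip":0},{"travel":[0,0,0],"dr":[0,0,0],"grip":0},{"travel":[0,0,0],"dr":[0,0,0],"grip":0}]}}

```text
time: 2.07
eef_pos: [0.5421, -0.009, 0.3648]
ee_rot: [3.142, -0.0, 2.894]
contact_force: [-0.1, -0.5, -0.3]
finger_gap: 0.0004
gripper_force: 0.0
```

Run:
```python
from h import *
import pickle
f=cams.grab_frame('wrist');pickle.dump(f,open('F1.pkl','wb'))
o=robot.get_obs();print(o)
im=cv2.resize(f['color'],(800,600));p=proj(f,[.543,-.009,.1025])*1.5625;print(p)
cv2.imwrite('pics/d.png',im)
```

```text
{'time': 2.1167, 'q': array([-8.34125412e-02,  3.17295889e-01,  1.59262613e+00,  1.14211052e-04,
        1.23094234e+00, -1.40710939e+00]), 'qvel': array([ 0.01247785, -0.01410579, -0.00044823, -0.0024713 , -0.0017226 ,
       -0.00202729]), 'joint_torque': array([-1.01739496e+00, -5.12401807e+01, -3.36825407e+01, -2.63639371e-02,
        5.92008862e-02, -7.51313200e-03]), 'eef_pos': array([ 0.54197866, -0.00857754,  0.36535291]), 'ee_rot': array([3.14136771e+00, 7.01006754e-04, 2.89445506e+00]), 'contact_force': array([-0.81637706,  0.29081608,  0.63372855]), 'moment': array([-0.00739237,  0.06559785, -0.01375148]), 'gripper_force': 0.0, 'finger_gap': 0.000478907591056589}
[404.97706177 313.80629225]
```

View pics/d.png

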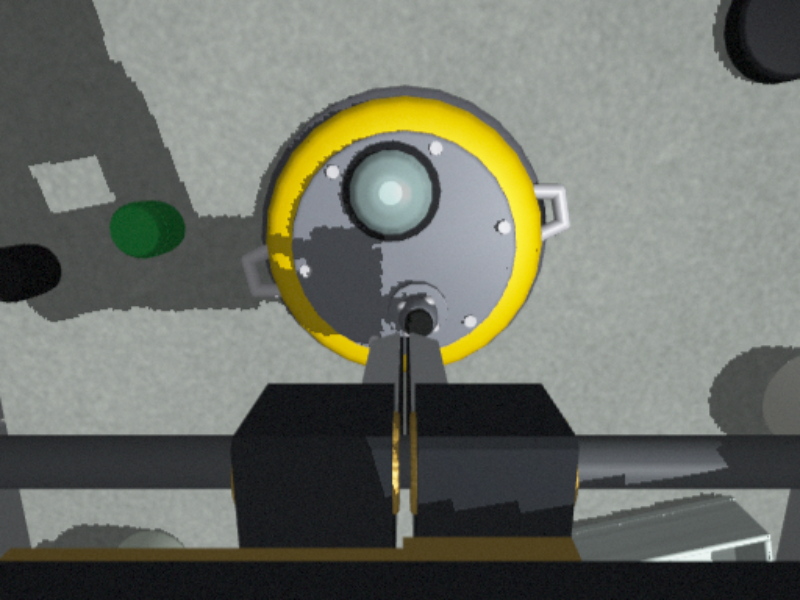

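The wrist view shows the button top at about (420,321), the lens at (391,191) and the shut fingertips around (404,338). The prediction for the button was (405,314), so I'll refine it.

Run:
```python
from h import *
import pickle
f=pickle.load(open('F1.pkl','rb'));im=f['color']
m=((im.max(2)<45)*255).astype(np.uint8)
mm=np.zeros_like(m);cv2.circle(mm,(269,205),12,255,-1);m&=mm
n,l,s,c=cv2.connectedComponentsWithStats(m);i=1+np.argmax(s[1:,4]);print(s[i],c[i])
P=ray(f,*c[i],.1025);print('button',P)
g=cv2.cvtColor(im,cv2.COLOR_BGR2HSV)
y=cv2.inRange(g,(18,150,60),(36,255,255));y[225:]=0
ct=max(cv2.findContours(y,0,1)[0],key=cv2.contourArea);h=ct[:,0];h=h[h[:,1]<200]
print('collar',cv2.fitEllipse(h),ray(f,*cv2.fitEllipse(h)[0],.05))
print('lens',ray(f,391/1.5625,191/1.5625,.078))
o=robot.get_obs();T=R.from_euler('xyz',o['ee_rot']).as_matrix()
print('tool delta mm',1e3*T.T@(P-o['eef_pos']))
# fingertip projection check
print(proj(f,o['eef_pos']+T@np.array([0,0,.199]))*1.5625)
cv2.imwrite('pics/e.png',cv2.resize(im[170:250,220:320],(800,600),interpolation=0))
```

```text
[259 198  18  17 230] [267.34347826 205.86086957]
button [ 0.54867766 -0.00365438  0.1025    ]
collar ((258.10845947265625, 148.40298461914062), (161.28408813476562, 164.90623474121094), 92.13907623291016) [ 0.50752059 -0.00103934  0.05      ]
lens [ 0.4819558  -0.00128331  0.078     ]
tool delta mm [ -5.10684617   6.35322791 262.8579881 ]
[405.72341128 356.00365487]
```

View pics/e.png

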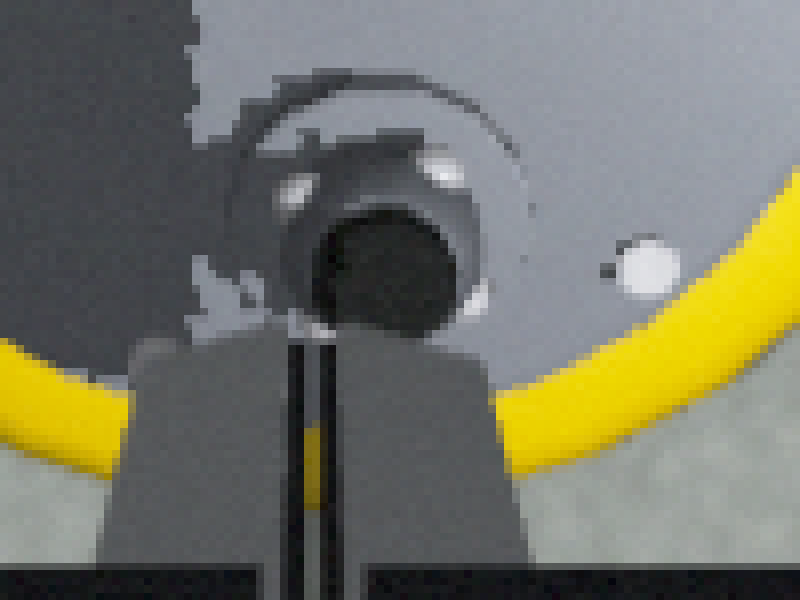

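{"op": "arm_command", "data": {"moves": [{"travel":[-6,7,15],"dr":[0,0,0],"grip":0},{"travel":[0,0,15],"dr":[0,0,0],"grip":0},{"travel":[0,0,15],"dr":[0,0,0],"grip":0},{"travel":[0,0,10],"dr":[0,0,0],"grip":0},{"travel":[0,0,0],"dr":[0,0,0],"grip":0}]}}

```text
time: 2.53
eef_pos: [0.5493, -0.0032, 0.3086]
ee_rot: [-3.141, -0.002, 2.895]
contact_force: [-0.5, -0.4, -0.0]
finger_gap: 0.0004
gripper_force: 0.0
```

{"op": "arm_command", "data": {"moves": [{"travel":[0,0,3],"dr":[0,0,0],"grip":0},{"travel":[0,0,3],"dr":[0,0,0],"grip":0},{"travel":[0,0,3],"dr":[0,0,0],"grip":0},{"travel":[0,0,1],"dr":[0,0,0],"grip":0},{"travel":[0,0,0],"dr":[0,0,0],"grip":0}]}}

```text
time: 2.95
eef_pos: [0.5499, -0.0039, 0.3001]
ee_rot: [3.141, 0.001, 2.894]
contact_force: [1.0, 1.6, 3.3]
finger_gap: 0.0002
gripper_force: 1.5
```

{"op": "arm_command", "data": {"moves": [{"travel":[0,0,1.5],"dr":[0,0,0],"grip":0},{"travel":[0,0,1.5],"dr":[0,0,0],"grip":0},{"travel":[0,0,0.5],"dr":[0,0,0],"grip":0},{"travel":[0,0,0],"dr":[0,0,0],"grip":0}]}}

```text
time: 3.28
eef_pos: [0.55, -0.0039, 0.2977]
ee_rot: [3.141, 0.002, 2.894]
contact_force: [-4.6, 1.6, 16.2]
finger_gap: 0.0005
gripper_force: 8.5
```

{"op": "arm_command", "data": {"moves": [{"travel":[0,0,0.4],"dr":[0,0,0],"grip":0},{"travel":[0,0,0],"dr":[0,0,0],"grip":0},{"travel":[0,0,-5],"dr":[0,0,0],"grip":0},{"travel":[0,0,-15],"dr":[0,0,0],"grip":0},{"travel":[0,0,-25],"dr":[0,0,0],"grip":0}]}}

```text
time: 3.7
eef_pos: [0.5494, -0.004, 0.3392]
ee_rot: [-3.141, -0.004, 2.894]
contact_force: [0.1, 0.0, 0.7]
finger_gap: 0.0004
gripper_force: 0.0
```

{"op": "arm_command", "data": {"moves": [{"travel":[0,-10,-30],"dr":[0,0,0],"grip":0},{"travel":[1.8,-33,0],"dr":[0,0,0],"grip":1},{"travel":[1.8,-33,0],"dr":[0,0,0],"grip":1},{"travel":[1.8,-33,0],"dr":[0,0,0],"grip":1},{"travel":[1.8,-33,0],"dr":[0,0,0],"grip":1}]}}

```text
time: 4.12
eef_pos: [0.5072, -0.1412, 0.3707]
ee_rot: [-3.141, -0.0, 2.894]
contact_force: [0.6, -0.7, 0.4]
finger_gap: 0.0241
gripper_force: 0.0
```

{"op": "arm_command", "data": {"moves": [{"travel":[1.8,-33,0],"dr":[0,0,0],"grip":1},{"travel":[1.8,-33,0],"dr":[0,0,0],"grip":1},{"travel":[1.8,-33,0],"dr":[0,0,0],"grip":1},{"travel":[1.8,-33,0],"dr":[0,0,0],"grip":1},{"travel":[0,0,0],"dr":[0,0,0],"grip":1}]}}

```text
time: 4.53
eef_pos: [0.4669, -0.2702, 0.3704]
ee_rot: [-3.141, -0.001, 2.89]
contact_force: [0.8, 0.1, 0.0]
finger_gap: 0.057
gripper_force: 0.0
```

{"op": "arm_command", "data": {"moves": [{"travel":[0,0,0],"dr":[0,0,0],"grip":1},{"travel":[0,0,0],"dr":[0,0,0],"grip":1},{"travel":[0,0,0],"dr":[0,0,0],"grip":1}]}}

```text
time: 4.78
eef_pos: [0.469, -0.2652, 0.3707]
ee_rot: [3.141, -0.0, 2.895]
contact_force: [0.4, -0.8, -0.6]
finger_gap: 0.077
gripper_force: 0.0
```

Run:
```python
from h import *
import pickle
f=cams.grab_frame('wrist');pickle.dump(f,open('F2.pkl','wb'))
o=robot.get_obs();print(o['eef_pos'],o['ee_rot'])
cv2.imwrite('pics/f.png',cv2.resize(f['color'],(800,600)));print(proj(f,[.469,-.265,.034])*1.5625)
s=cams.grab_frame('side')
pickle.dump(s,open('F2s.pkl','wb'))
```

```text
[ 0.46902993 -0.2651242   0.37072292] [ 3.14152254e+00 -1.16432066e-04  2.89516930e+00]
[404.81774064 282.19048564]
```

View pics/f.png

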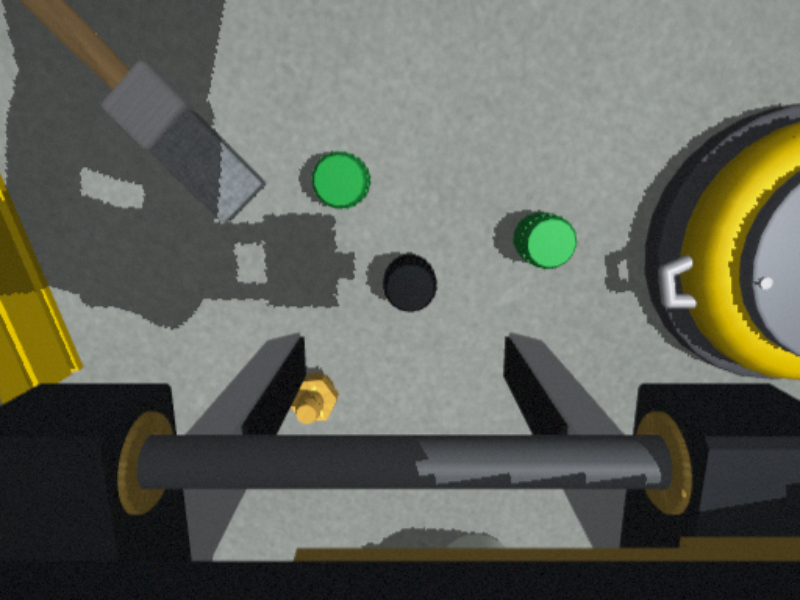

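The wrist view shows the cap top at about (411,282), against a predicted (405,282), and the hose union at (315,398). Next I'll get the exact offset and the union's clearance.

Run:
```python
from h import *
import pickle
f=pickle.load(open('F2.pkl','rb'));im=f['color']
m=((im.max(2)<45)*255).astype(np.uint8)
mm=np.zeros_like(m);cv2.circle(mm,(263,180),24,255,-1);m&=mm
n,l,s,c=cv2.connectedComponentsWithStats(m);i=1+np.argmax(s[1:,4])
(u,v),r=cv2.minEnclosingCircle(np.argwhere(l==i)[:,::-1].astype(np.float32));print(s[i],c[i],u,v,r)
e=np.array([.46903,-.26512,.3707]);T=R.from_euler('xyz',[3.1415,0,2.894]).as_matrix()
for z in(.034,.025):
    P=ray(f,*c[i],z);print('cap',P,1e3*T.T@(P-e))
P=ray(f,315/1.5625,398/1.5625,.025);print('union',P,1e3*T.T@(P-e))
for g in((340,180),(546,240)):P=ray(f,g[0]/1.5625,g[1]/1.5625,.034);print('green',1e3*T.T@(P-e))
# button state from side view now
```

```text
[245 163  34  36 944] [261.42372881 180.69809322] 261.9545593261719 180.5 17.94135284423828
cap [ 0.46968606 -0.26268174  0.034     ] [-3.85083730e-02  2.49349315e+00  3.36700232e+02]
cap [ 0.47155343 -0.26306923  0.025     ] [ -1.9438911    2.57462068 345.70024003]
union [ 0.5377259  -0.34884658  0.025     ] [-87.11997036 -64.37002497 345.69403737]
green [ 65.7022622  -40.85645931 336.69621595]
green [ 28.12500233  91.39016117 336.70846907]
```

{"op": "arm_command", "data": {"moves": [{"travel":[-0.5,4,30],"dr":[0,0,0],"grip":1},{"travel":[0,0,35],"dr":[0,0,0],"grip":1},{"travel":[0,0,35],"dr":[0,0,0],"grip":1},{"travel":[0,0,15],"dr":[0,0,0],"grip":1},{"travel":[0,0,0],"dr":[0,0,0],"grip":1}]}}

```text
time: 5.3
eef_pos: [0.4697, -0.2612, 0.2523]
ee_rot: [3.14, -0.006, 2.895]
contact_force: [-0.5, 0.9, 0.3]
finger_gap: 0.0939
gripper_force: 0.0
```

{"op": "arm_command", "data": {"moves": [{"travel":[0,0,0],"dr":[0,0,0],"grip":1},{"travel":[0,0,0],"dr":[0,0,0],"grip":1}]}}

```text
time: 5.47
eef_pos: [0.4706, -0.2622, 0.2573]
ee_rot: [-3.141, 0.002, 2.894]
contact_force: [0.1, 0.1, 0.1]
finger_gap: 0.0937
gripper_force: 0.0
```

Run:
```python
from h import *
import pickle
f=cams.grab_frame('wrist');pickle.dump(f,open('F3.pkl','wb'))
o=robot.get_obs();e=o['eef_pos'];print(e,o['ee_rot']);T=R.from_euler('xyz',o['ee_rot']).as_matrix()
for x in (0,18,-18):
  print(x,[np.round(proj(f,e+T@np.array([x/1e3,0,e[2]-z]))*1.5625,1) for z in(.034,0)])
for y in (18,-18):
  print(y,[np.round(proj(f,e+T@np.array([0,y/1e3,e[2]-z]))*1.5625,1) for z in(.034,0)])
cv2.imwrite('pics/g.png',cv2.resize(f['color'],(800,600)))
```

```text
[ 0.47057904 -0.26231004  0.25747148] [-3.14071958e+00  2.48222582e-03  2.89420970e+00]
0 [array([404.4, 336.1]), array([404.4, 314.9])]
18 [array([404.4, 295.9]), array([404.4, 279.8])]
-18 [array([404.3, 374.7]), array([404.3, 348.8])]
18 [array([445.7, 336.1]), array([440.1, 314.9])]
-18 [array([363., 336.]), array([368.6, 314.8])]
```

View pics/g.png

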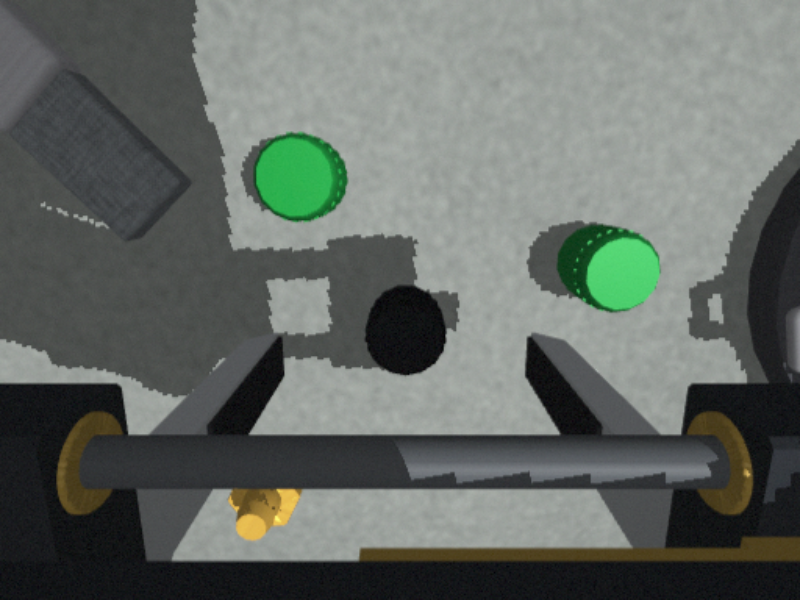

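The cap spans cols 365–446 with its lower edge at row 374. That matches the predicted centred cap (363–446, 375), so I'll descend and grip.

{"op": "arm_command", "data": {"moves": [{"travel":[0,0,20],"dr":[0,0,0],"grip":1},{"travel":[0,0,20],"dr":[0,0,0],"grip":0.7},{"travel":[0,0,15],"dr":[0,0,0],"grip":0.6},{"travel":[0,0,0],"dr":[0,0,0],"grip":0.5},{"travel":[0,0,0],"dr":[0,0,0],"grip":0.5}], "newtons": 55}}

```text
time: 5.93
eef_pos: [0.4705, -0.2625, 0.2017]
ee_rot: [-3.141, 0.001, 2.894]
contact_force: [-0.4, -0.2, -0.0]
finger_gap: 0.0706
gripper_force: 0.0
```

{"op": "arm_command", "data": {"moves": [{"travel":[0,0,0],"dr":[0,0,0],"grip":0.4},{"travel":[0,0,0],"dr":[0,0,0],"grip":0.3},{"travel":[0,0,0],"dr":[0,0,0],"grip":0.2},{"travel":[0,0,0],"dr":[0,0,0],"grip":0},{"travel":[0,0,0],"dr":[0,0,0],"grip":0}]}}

```text
time: 6.35
eef_pos: [0.4701, -0.2624, 0.201]
ee_rot: [-3.141, 0.0, 2.894]
contact_force: [0.1, 1.0, -0.0]
finger_gap: 0.0379
gripper_force: 0.4
```

{"op": "arm_command", "data": {"moves": [{"travel":[0,0,0],"dr":[0,0,0],"grip":0},{"travel":[0,0,0],"dr":[0,0,0],"grip":0},{"travel":[0,0,-5],"dr":[0,0,0],"grip":0},{"travel":[0,0,-20],"dr":[0,0,0],"grip":0},{"travel":[0,0,-35],"dr":[0,0,0],"grip":0}]}}

```text
time: 6.77
eef_pos: [0.4695, -0.262, 0.2588]
ee_rot: [3.14, -0.006, 2.894]
contact_force: [-0.6, 0.4, -1.1]
finger_gap: 0.0354
gripper_force: 55.0
```

{"op": "arm_command", "data": {"moves": [{"travel":[0,0,-35],"dr":[0,0,0],"grip":0},{"travel":[0,0,-35],"dr":[0,0,0],"grip":0},{"travel":[-8,34,0],"dr":[0,0,0],"grip":0},{"travel":[-8,34,0],"dr":[0,0,0],"grip":0},{"travel":[-8,34,0],"dr":[0,0,0],"grip":0}]}}

```text
time: 7.18
eef_pos: [0.5186, -0.1684, 0.3317]
ee_rot: [-3.141, 0.001, 2.892]
contact_force: [0.4, 0.1, -0.5]
finger_gap: 0.0354
gripper_force: 55.0
```

{"op": "arm_command", "data": {"moves": [{"travel":[-8,34,0],"dr":[0,0,0],"grip":0},{"travel":[-8,34,0],"dr":[0,0,0],"grip":0},{"travel":[-8,34,0],"dr":[0,0,0],"grip":0},{"travel":[-8,34,0],"dr":[0,0,0],"grip":0},{"travel":[-8,34,0],"dr":[0,0,0],"grip":0}]}}

```text
time: 7.6
eef_pos: [0.5993, -0.0126, 0.331]
ee_rot: [-3.142, -0.0, 2.894]
contact_force: [-0.1, -0.5, -0.1]
finger_gap: 0.0358
gripper_force: 55.0
```

{"op": "arm_command", "data": {"moves": [{"travel":[0,0,0],"dr":[0,0,0],"grip":0},{"travel":[0,0,0],"dr":[0,0,0],"grip":0},{"travel":[0,0,0],"dr":[0,0,0],"grip":0},{"travel":[0,0,0],"dr":[0,0,0],"grip":0}]}}

```text
time: 7.93
eef_pos: [0.5986, -0.0153, 0.3308]
ee_rot: [-3.141, -0.0, 2.893]
contact_force: [0.8, -0.7, -0.3]
finger_gap: 0.0356
gripper_force: 55.0
```

Run:
```python
from h import *
import pickle
f=cams.grab_frame('wrist');pickle.dump(f,open('F4.pkl','wb'))
o=robot.get_obs();e=o['eef_pos'];print(e,o['ee_rot'],o['finger_gap'],o['gripper_force']);T=R.from_euler('xyz',o['ee_rot']).as_matrix()
k=1.5625
for z in (.168,.202):
  print(z,[np.round(proj(f,e+T@np.array([x/1e3,y/1e3,z]))*k,1) for x,y in((0,0),(18,0),(-18,0),(0,18),(0,-18))])
print(np.round(proj(f,[.5495,-.003,.1025])*k,1))
cv2.imwrite('pics/i.png',cv2.resize(f['color'],(800,600)))
```

```text
[ 0.59856438 -0.01537975  0.33091908] [-3.14153285e+00 -1.96333146e-05  2.89245569e+00] 0.03584164330849196 54.999781223014
0.168 [array([404.5, 389.5]), array([404.6, 336.8]), array([404.4, 439.5]), array([459.8, 389.6]), array([349.3, 389.4])]
0.202 [array([404.5, 353.2]), array([404.6, 308.9]), array([404.4, 395.5]), array([450.3, 353.2]), array([358.7, 353.1])]
[404.5 217.9]
```

View pics/i.png

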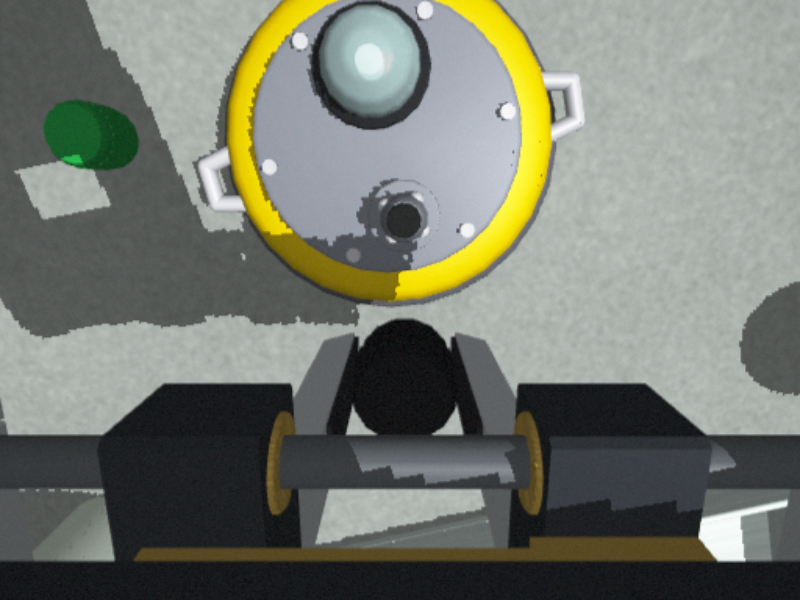

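The button top is at about (403,219), against a predicted (404.5,218), so the stud estimate is good. The cap spans cols 353–457 and is centred between the fingers. I'll check the cap's fore-aft edges and the button centre numerically.

Run:
```python
from h import *
import pickle
for n,c in(('F3.pkl',259),('F4.pkl',259)):
    f=pickle.load(open(n,'rb'));g=f['color'].max(2)
    print(n,[(r,int(g[r,c])) for r in range(178,290,1) if r%1==0 and (r<212 or r>232)])
f=pickle.load(open('F4.pkl','rb'));im=f['color'];g=im.max(2)
m=((g<50)*255).astype(np.uint8);mm=np.zeros_like(m);cv2.circle(mm,(258,140),14,255,-1);m&=mm
n,l,s,c=cv2.connectedComponentsWithStats(m);i=1+np.argmax(s[1:,4]);print(s[i],c[i],ray(f,*c[i],.1025))
print(g[124:156,258].tolist());print(g[140,240:278].tolist())
```

```text
F3.pkl [(178, 80), (179, 81), (180, 82), (181, 83), (182, 57), (183, 29), (184, 13), (185, 12), (186, 19), (187, 11), (188, 10), (189, 18), (190, 19), (191, 16), (192, 21), (193, 7), (194, 9), (195, 19), (196, 19), (197, 15), (198, 15), (199, 19), (200, 14), (201, 23), (202, 20), (203, 21), (204, 21), (205, 10), (206, 13), (207, 19), (208, 23), (209, 19), (210, 21), (211, 12), (233, 15), (234, 25), (235, 19), (236, 22), (237, 19), (238, 22), (239, 17), (240, 113), (241, 151), (242, 158), (243, 162), (244, 167), (245, 170), (246, 165), (247, 164), (248, 161), (249, 162), (250, 166), (251, 166), (252, 166), (253, 164), (254, 158), (255, 159), (256, 156), (257, 160), (258, 162), (259, 166), (260, 165), (261, 164), (262, 164), (263, 165), (264, 168), (265, 163), (266, 158), (267, 163), (268, 162), (269, 164), (270, 162), (271, 168), (272, 164), (273, 167), (274, 164), (275, 164), (276, 162), (277, 162), (278, 93), (279, 41), (280, 44), (281, 49), (282, 56), (283, 63), (284, 68), (285, 70), (286, 72), (287, 81), (288, 84), (289, 87)]
F4.pkl [(178, 247), (179, 246), (180, 246), (181, 246),
[... 660 characters left out ...]
 (261, 25), (262, 19), (263, 18), (264, 22), (265, 21), (266, 24), (267, 21), (268, 20), (269, 17), (270, 17), (271, 23), (272, 23), (273, 23), (274, 21), (275, 23), (276, 17), (277, 22), (278, 40), (279, 52), (280, 50), (281, 54), (282, 65), (283, 72), (284, 75), (285, 77), (286, 86), (287, 91), (288, 94), (289, 96)]
[247 131  22  21 357] [257.67787115 140.89635854] [ 0.55020453 -0.00397779  0.1025    ]
[80, 80, 94, 101, 107, 134, 81, 44, 47, 42, 45, 45, 44, 45, 41, 43, 44, 45, 43, 49, 47, 46, 48, 48, 45, 43, 44, 43, 60, 81, 76, 82]
[89, 86, 88, 76, 67, 67, 69, 49, 43, 46, 45, 44, 43, 47, 44, 46, 42, 44, 44, 42, 45, 43, 40, 42, 44, 42, 47, 49, 44, 95, 133, 129, 122, 147, 187, 190, 190, 190]
```

{"op": "arm_command", "data": {"moves": [{"travel":[20,-0.5,0],"dr":[0,0,0],"grip":0},{"travel":[20,-0.5,0],"dr":[0,0,0],"grip":0},{"travel":[10,0,5],"dr":[0,0,0],"grip":0},{"travel":[0,0,10],"dr":[0,0,0],"grip":0},{"travel":[0,0,5],"dr":[0,0,0],"grip":0}], "newtons": 60}}

```text
time: 8.4
eef_pos: [0.55, -0.0037, 0.31]
ee_rot: [-3.141, -0.0, 2.893]
contact_force: [0.4, -0.2, 0.1]
finger_gap: 0.0353
gripper_force: 60.0
```

{"op": "arm_command", "data": {"moves": [{"travel":[0,0,0],"dr":[0,0,0],"grip":0},{"travel":[0,0,0],"dr":[0,0,0],"grip":0},{"travel":[0,0,5],"dr":[0,0,0],"grip":0},{"travel":[0,0,5],"dr":[0,0,0],"grip":0},{"travel":[0,0,0],"dr":[0,0,0],"grip":0}]}}

```text
time: 8.82
eef_pos: [0.5502, -0.0031, 0.2995]
ee_rot: [-3.141, -0.001, 2.894]
contact_force: [0.3, -0.5, -0.8]
finger_gap: 0.0354
gripper_force: 60.0
```

{"op": "arm_command", "data": {"moves": [{"travel":[0,0,3],"dr":[0,0,0],"grip":0},{"travel":[0,0,3],"dr":[0,0,0],"grip":0},{"travel":[0,0,0],"dr":[0,0,0],"grip":0}]}}

```text
time: 9.07
eef_pos: [0.5501, -0.003, 0.2941]
ee_rot: [-3.141, -0.001, 2.894]
contact_force: [0.4, 0.5, -1.3]
finger_gap: 0.0356
gripper_force: 60.0
```

{"op": "arm_command", "data": {"moves": [{"travel":[0,0,3],"dr":[0,0,0],"grip":0},{"travel":[0,0,2],"dr":[0,0,0],"grip":0},{"travel":[0,0,1],"dr":[0,0,0],"grip":0},{"travel":[0,0,0],"dr":[0,0,0],"grip":0}]}}

```text
time: 9.4
eef_pos: [0.5501, -0.003, 0.2885]
ee_rot: [-3.141, -0.001, 2.894]
contact_force: [-1.5, -0.2, -0.5]
finger_gap: 0.0355
gripper_force: 60.0
```

{"op": "arm_command", "data": {"moves": [{"travel":[0,0,1],"dr":[0,0,0],"grip":0},{"travel":[0,0,1],"dr":[0,0,0],"grip":0},{"travel":[0,0,0],"dr":[0,0,0],"grip":0}]}}

```text
time: 9.65
eef_pos: [0.55, -0.003, 0.287]
ee_rot: [-3.141, -0.001, 2.894]
contact_force: [-6.5, 1.1, 5.7]
finger_gap: 0.0353
gripper_force: 60.0
```

{"op": "arm_command", "data": {"moves": [{"travel":[0.8,0,0],"dr":[0,0,0],"grip":0},{"travel":[0,0,0],"dr":[0,0,0],"grip":0},{"travel":[0,0,1],"dr":[0,0,0],"grip":0},{"travel":[0,0,0],"dr":[0,0,0],"grip":0}]}}

```text
time: 9.98
eef_pos: [0.5493, -0.0028, 0.2862]
ee_rot: [-3.141, -0.0, 2.894]
contact_force: [-6.4, -0.6, 7.8]
finger_gap: 0.0353
gripper_force: 60.0
```

{"op": "arm_command", "data": {"moves": [{"travel":[0.8,0,0],"dr":[0,0,0],"grip":0},{"travel":[0,0,0],"dr":[0,0,0],"grip":0},{"travel":[0,0,0],"dr":[0,0,0],"grip":0}]}}

```text
time: 10.23
eef_pos: [0.5485, -0.0027, 0.2859]
ee_rot: [-3.141, -0.001, 2.894]
contact_force: [-5.4, 0.1, 5.3]
finger_gap: 0.0353
gripper_force: 60.0
```

{"op": "arm_command", "data": {"moves": [{"travel":[0,0,1],"dr":[0,0,0],"grip":0},{"travel":[0,0,0],"dr":[0,0,0],"grip":0},{"travel":[0,0,0],"dr":[0,0,0],"grip":0}]}}

```text
time: 10.48
eef_pos: [0.5486, -0.0027, 0.2848]
ee_rot: [-3.141, -0.0, 2.894]
contact_force: [-4.4, -0.1, 4.5]
finger_gap: 0.0355
gripper_force: 60.0
```

{"op": "arm_command", "data": {"moves": [{"travel":[0.6,0,1],"dr":[0,0,0],"grip":0},{"travel":[0,0,1],"dr":[0,0,0],"grip":0},{"travel":[0,0,0],"dr":[0,0,0],"grip":0},{"travel":[0,0,0],"dr":[0,0,0],"grip":0}]}}

```text
time: 10.82
eef_pos: [0.548, -0.0025, 0.2823]
ee_rot: [3.142, -0.0, 2.894]
contact_force: [1.3, 0.7, -4.2]
finger_gap: 0.0354
gripper_force: 60.0
```

{"op": "arm_command", "data": {"moves": [{"travel":[0,0,1],"dr":[0,0,0],"grip":0},{"travel":[0,0,1],"dr":[0,0,0],"grip":0},{"travel":[0,0,0],"dr":[0,0,0],"grip":0}]}}

```text
time: 11.07
eef_pos: [0.5479, -0.0025, 0.2803]
ee_rot: [-3.141, -0.001, 2.894]
contact_force: [0.1, -0.9, -3.3]
finger_gap: 0.0359
gripper_force: 60.0
```

Over the click: the force went negative, meaning the balls now pull the cap down. Pressing to the seat.

{"op": "arm_command", "data": {"moves": [{"travel":[0,0,1],"dr":[0,0,0],"grip":0},{"travel":[0,0,0.5],"dr":[0,0,0],"grip":0},{"travel":[0,0,0],"dr":[0,0,0],"grip":0}]}}

```text
time: 11.32
eef_pos: [0.5481, -0.0025, 0.2793]
ee_rot: [3.141, 0.0, 2.894]
contact_force: [0.1, -0.6, -0.0]
finger_gap: 0.0353
gripper_force: 60.0
```

{"op": "arm_command", "data": {"moves": [{"travel":[0,0,0.5],"dr":[0,0,0],"grip":0},{"travel":[0,0,0.5],"dr":[0,0,0],"grip":0},{"travel":[0,0,0],"dr":[0,0,0],"grip":0}]}}

```text
time: 11.57
eef_pos: [0.5481, -0.0025, 0.279]
ee_rot: [3.141, 0.001, 2.894]
contact_force: [-2.3, 0.6, 6.4]
finger_gap: 0.0353
gripper_force: 60.0
```

{"op": "arm_command", "data": {"moves": [{"travel":[0,0,0.5],"dr":[0,0,0],"grip":0},{"travel":[0,0,0.5],"dr":[0,0,0],"grip":0},{"travel":[0,0,0],"dr":[0,0,0],"grip":0},{"travel":[0,0,0],"dr":[0,0,0],"grip":0}]}}

```text
time: 11.9
eef_pos: [0.5481, -0.0025, 0.2789]
ee_rot: [3.141, 0.001, 2.894]
contact_force: [-7.5, 0.7, 17.0]
finger_gap: 0.0352
gripper_force: 60.0
```

{"op": "arm_command", "data": {"moves": [{"travel":[0.5,0,0.5],"dr":[0,0,0],"grip":0},{"travel":[0,0,0.5],"dr":[0,0,0],"grip":0},{"travel":[0,0,0],"dr":[0,0,0],"grip":0},{"travel":[0,0,0],"dr":[0,0,0],"grip":0},{"travel":[0,0,0],"dr":[0,0,0],"grip":0}]}}

```text
time: 12.32
eef_pos: [0.5478, -0.0024, 0.2788]
ee_rot: [3.141, 0.003, 2.894]
contact_force: [-9.2, -0.5, 24.4]
finger_gap: 0.0351
gripper_force: 60.0
```

Run:
```python
from h import *
f=cams.grab_frame('side');w=cams.grab_frame('wrist')
o=robot.get_obs();print(o['eef_pos'],o['contact_force'],o['gripper_force'],o['finger_gap'],o['moment'])
cv2.imwrite('pics/j.png',np.hstack([cv2.resize(f['color'][150:260,200:330],(400,340)),cv2.resize(w['color'],(400,340))]))
```

```text
[ 0.54783773 -0.00241822  0.27878515] [-8.86927126 -0.31305759 24.85160605] 60.01054694876075 0.03545637992086447 [-0.03333598  1.67826514 -0.002384  ]
```

View pics/j.png

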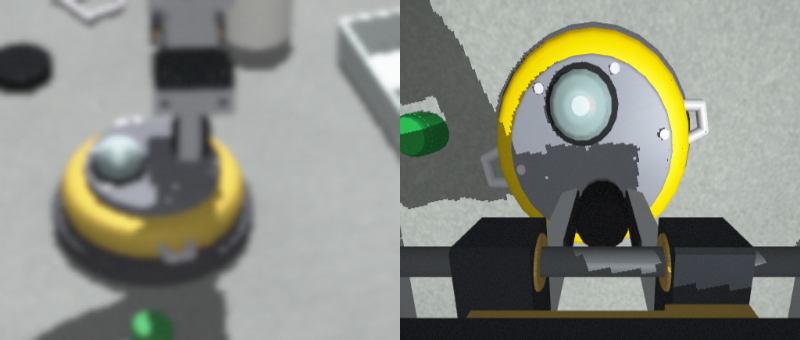

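The views show the cap down on the stud and still in the fingers, with nothing else disturbed. The flange is 77.8 mm above its height when gripping the cap on the bench (seat at 78 mm), with a 25 N push, so the rim is on the seat.

```bash
python3 -c "
from plant import hand_in
print(hand_in())"
```

```text
the job is handed in; nothing more can be done
None
```

The job is handed in, with no verdict returned: I pressed the switch to its stop (16 N) and released it, then pushed the cap through the click onto its seat, where the gripper still holds it down with about 25 N.

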